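Drive the pin out of the carrier and catch it

TASK

Slide the catch tray fully home under the bored carrier, then take the slim long punch from the rack and with its nose drive the pin down out of the carrier so that it drops into the tray. Push until the punch's collar rests flat on the carrier, and leave the punch standing there in the bore with the pin in the tray; never touch the pin with the gripper.

Things in the scene. Friction and masses are not known exactly. Their poses are not given: they have to be found in the camera images.
- bore (a point): Centre of the mouth of a vertical through-bore, 30 mm across, in the flat top of the carrier: a fixed grey block 130 (x) by 100 (y) by 40 mm thick on four posts, its top 115 mm above the bench. z points up; the tray slides along y and sticks out towards -y.
- catch (a point): Middle of the floor of the aluminium tray (84 mm square, inside 76, floor 12 mm above bench), axes as the bore's. Pulled out 60-100 mm to -y; slides to +y with 2 N, stays put, stops home with this point straight under the bore. Its pull, 130 mm from here to -y, is an upright tab 40 (x) by 10 (y) mm, 8 to 60 mm above bench, pinched or pushed from above; clear of the block by 75 mm when home.
- pin: Plain steel pin, 28 mm in diameter and 50 mm long, upright in the bore, its top 10 mm above the carrier. Origin at its middle, z along it. Spring plungers halfway down the bore hold it by friction: 6 to 12 N drives it down; once out of the bore it drops.
- punch: Steel punch, 0.35 kg, hung upright in one of 3 holes, 85 mm apart, of a rack 60 mm high. Origin: centre of the collar's underside, z up; the row runs along its y. Below it a nose 16 mm thick, 45 long; above it a collar 50 wide, 8 high, then a round handle 28 thick up to 83 mm. Not the fat one (handle 40, nose 32 mm: too thick for the bore), nor the stub (handle 35 mm tall, nose 15 long).
There are look-alikes about, which are no part of the job. What is shaped like the pin but purple or red is not meant.

How it is judged:
By the outcome, as a careful person would: the job done as asked, in the order asked, and still so for the second after the job is handed in, with the robot touching nothing.
It also fails if it takes over 48 s, if anything falls off the work surface, if the arm or the gripper's body presses on something with over 40 N, if the wrist force passes 120 N, or if a joint passes its speed limit or range.

ROBOT

A 7-joint arm with a two-finger parallel gripper is mounted at the origin on the work surface. World frame = base frame: x ahead of the robot, y to its left, z up, the work surface at z = 0. Lengths are in m, angles in rad, forces in N, time in s.
With the tool pointing down it reaches from about 0.4 to 0.85 m from the base axis. Payload 4.5 kg.
Tool frame: the origin (TCP) lies on the centre line of the jaws, within the pads' length; the fingertips stand 14 mm ahead of it and the grasp point (between the pads) lies 5 mm behind it (nose_length is the distance from the TCP to the fingertips, in m); x points along the fingers, y is the direction in which the jaws open and shut, and the axes are right-handed (so a half turn about x gives the same grasp; the last joint's range is limited). The gripper opens to 88 mm and grips with 3 to 60 N. Pads are 18 mm wide; open, the fingers measure 123 mm over their backs; the gripper's body (75 mm by 187 mm) begins 45 mm behind the grasp point.
Start: joints at [-1.075, 0.689, -0.195, 1.565, 0.157, 0.902, -0.215], TCP at [0.278, 0.56, 0.228] pointing down, gripper open.
Joint ranges: [-3.01, 3.01], [-0.46, 2.08], [-1.47, 1.51], [0.13, 2.56], [-1, 4.14], [0.04, 2.09], [-2.66, 2.66]. Speed limits (rad/s): [2.57, 2.57, 3.14, 3.14, 3.14, 3.14, 3.14].

INTERFACE

Orientations are given as a unit quaternion [x, y, z, w].
In Python, from plant import get_state, snapshot, camera_params, finish_job, boxes_of, silhouettes, spot_point, nose_length gives the robot as it stands.
- The arm moves only by the tool apply_moves, never from a script. Its arguments are lists of equal length, an entry for each row: "delta_pos": the shift along the tool's x, y, z in cm, a list of three; "yaw": the turn about the tool's x in rad; "gripper": the opening in per cent of the stroke, from 0 (shut) to 100 (fully open). A call has 1 to 10 rows; each row is the pose to reach, as a shift and turn from the pose measured when the call began, along the tool's axes at that moment; what a row does not reach only later rows make up. A row lasts 1/12 s, in which the tool goes at most 41.7 mm and 7.16 degrees, less where a joint would pass 70% of its speed; a pose out of reach is approached as far as the arm can. A call with a gripper value outside its range is refused whole. The fingers move at their own pace and stop on an object; "force" is the grip in N (left out, the last holds). Time passes only in rows, so rows that repeat a pose let the fingers close. It gives the time, the measured TCP pose, the force and the opening at its end, in the units of the state.
- get_state(): the state, without advancing time (a new reading comes with each control period).
- snapshot(name): name is "scene" or "side" or "wrist"; returns the picture (480x640x3 uint8, red, green, blue); there is no depth.
- camera_params(name): a dict with "fovy" (degrees; the focal length in pixels is half the picture's height over the tangent of half this angle, whatever the lens; pixels are square), "cx", "cy" (the principal point, pixels), "position" and "orientation" of the camera in the world. Camera axes: x right, y down, z forward; pixel columns grow to the right and rows downward; lengths in m; the calibration is good to about 2 mm. A picture is of the moment at which its call begins: read the wrist's pose just before it. camera_params takes no time and is no camera call; for the wrist camera it gives the pose at the moment of the call.
- finish_job(): hands the job in, once; it reports no verdict.
Trained networks look in the newest picture that a camera, given by its name, has taken for a name from the list of things; names that differ only in an ending like _2 or _b are one class to them, and where a whole thing is asked for, a point or a joint stands for the part that bears it (a point fixed in the world has none). Each returns a list of dicts, best first, with "score" (0 to 1); they miss things now and then, are a little off and sometimes report something else, mostly with a low value. They report only what shows in the picture. A call takes as long as a camera call. They do not tell look-alikes from the thing itself.
- boxes_of(thing, camera): "bbox" ([left, top, width, height] in pixels, round what is visible of it).
- silhouettes(thing, camera): "mask" (480x640 bool, what is visible of it) and "bbox" ([left, top, width, height] in pixels, round what is visible of it).
- spot_point(thing, camera): "pixel" ([column, row] in pixels: a listed point, or the origin of a listed thing).
The state is a dict: "clock": time; "q": joint angles; "qd": joint speeds; "joint_torque": joint torques, N m; "tool_pos": TCP position; "eef_rot": TCP orientation; "contact_force": force on the tool from outside, world axes, zero at the start; "moment": the same for the moment, N m; "opening": opening from 0.0 (shut) to 1.0 (fully open).
Only numpy, scipy, OpenCV 4.12 (cv2) and the standard library are available. Lean on these libraries where they do the work, as an engineer would, in place of code of your own. Each camera call takes 0.05 s, during which the arm holds its last target.

## Working session

There is one attempt and no reset: what is moved stays moved. The work goes in short steps, Python scripts to look and compute and a tool call to move; the robot and the scene stay as the last step left them, time stands still between calls to the robot, and variables do not carry over. Pictures are saved under pics/ and viewed, and the job is handed in when it is done.

Besides the shell and the picture viewer there is one more tool, called as a command line: name --pt "numbers of a row" for each row, then --argument value for the rest. apply_moves: Moves the arm, as the interface text tells. Its arguments: {"type":"object","properties":{"delta_pos":{"type":"array"},"yaw":{"type":"array"},"gripper":{"type":"array"},"force":{"type":"number"}},"required":["delta_pos","yaw","gripper"]}

```bash
mkdir -p pics; ls; python3 - <<'E'
from plant import *
import cv2
s=get_state();print({k:s[k] for k in('clock','tool_pos','eef_rot','opening','contact_force')},nose_length)
for n in("scene","side","wrist"):
    im=snapshot(n);cv2.imwrite(f"pics/{n}0.png",im[...,::-1]);print(n,camera_params(n))
    for t in("bore","catch","pin","punch"):
        print(n,t,[(round(d['score'],2),[round(float(v)) for v in d['pixel']]) for d in spot_point(t,n)], [(round(d['score'],2),[round(float(v)) for v in d['bbox']]) for d in boxes_of(t,n)] if t in("pin","punch") else '')
print(get_state()['clock'])
E
```

```text
pics
{'clock': 0.0, 'tool_pos': array([0.27823958, 0.55894684, 0.22711124]), 'eef_rot': array([ 0.16116331,  0.68844373, -0.16242638,  0.68825089]), 'opening': 1.0022826712151427, 'contact_force': array([-0.41281805,  0.00207776, -0.90800958])} 0.014
scene {'fovy': 50.133441353040666, 'cx': 316.84570872477343, 'cy': 238.31707818709683, 'position': array([ 0.9429725 , -0.26210891,  0.6015918 ]), 'orientation': array([ 0.83912233,  0.35548324, -0.15628688, -0.3808934 ])}
scene bore [(0.98, [184, 345])] 
scene catch [(0.66, [154, 432])] 
scene pin [(0.93, [231, 323]), (0.67, [271, 355]), (0.59, [188, 352])] [(0.79, [170, 332, 27, 26]), (0.66, [223, 305, 23, 33]), (0.6, [258, 336, 22, 33])]
scene punch [(0.92, [410, 200])] [(0.94, [398, 158, 26, 50])]
side {'fovy': 49.67588612699598, 'cx': 310.89889063782147, 'cy': 237.14204745189832, 'position': array([0.46946881, 0.71221656, 0.54812465]), 'orientation': array([-0.06142771,  0.90172979, -0.4274385 ,  0.0201581 ])}
side bore [(0.94, [309, 129])] 
side catch [(0.94, [310, 157])] 
side pin [(0.95, [286, 202]), (0.76, [331, 206]), (0.53, [307, 136])] [(0.92, [323, 191, 19, 29]), (0.83, [276, 189, 16, 33]), (0.62, [300, 122, 15, 10])]
side punch [(0.57, [283, 371])] [(0.68, [257, 314, 49, 76])]
wrist {'fovy': 67.11673481477605, 'cx': 318.53494167771805, 'cy': 235.81058637524626, 'position': array([0.21095197, 0.59302554, 0.38440633]), 'orientation': array([0.84075498, 0.52068258, 0.07815569, 0.12614436])}
wrist bore [] 
wrist catch [] 
wrist pin [] []
wrist punch [] []
1.05
```

View pics/scene0.png

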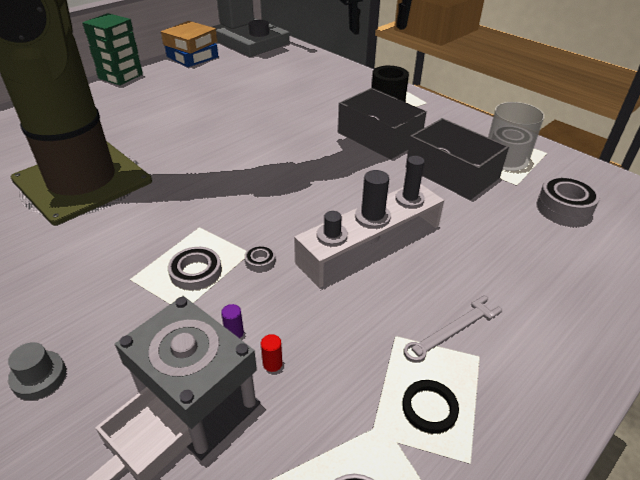

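View pics/side0.png

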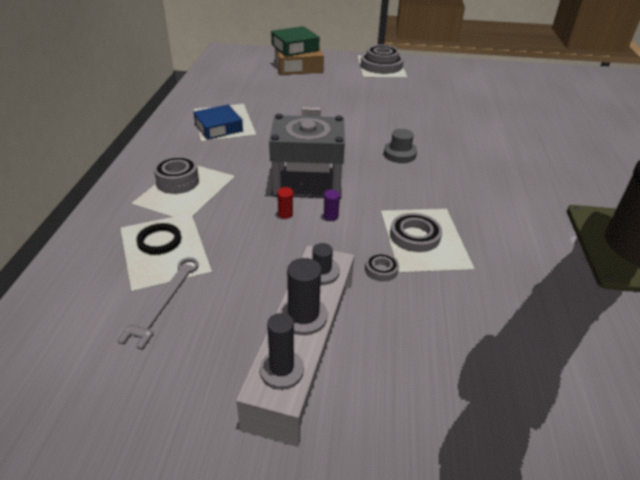

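View pics/wrist0.png

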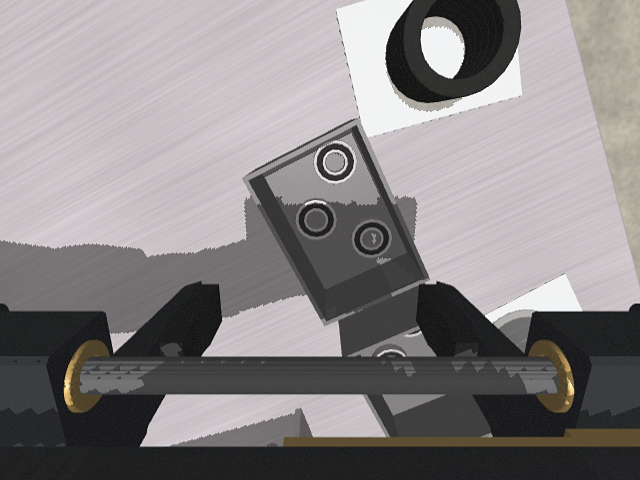

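```bash
cat > h.py <<'E'
import numpy as np
from plant import *
from scipy.spatial.transform import Rotation as R
def ray(p,c):
    f=240/np.tan(np.radians(c['fovy']/2));
    d=np.array([(p[0]-c['cx'])/f,(p[1]-c['cy'])/f,1.])
    return np.array(c['position']),R.from_quat(c['orientation']).apply(d)
def onz(p,c,z):
    o,d=ray(p,c);return o+d*(z-o[2])/d[2]
def tri(ps,cs):
    A=np.zeros((3,3));b=np.zeros(3)
    for p,c in zip(ps,cs):
        o,d=ray(p,c);d/=np.linalg.norm(d);M=np.eye(3)-np.outer(d,d);A+=M;b+=M@o
    return np.linalg.solve(A,b)
def proj(X,c):
    f=240/np.tan(np.radians(c['fovy']/2));v=R.from_quat(c['orientation']).inv().apply(np.array(X)-c['position'])
    return v[...,:2]/v[...,2:]*f+[c['cx'],c['cy']]
E
python3 - <<'E'
from h import *
import cv2
np.set_printoptions(precision=4,suppress=True)
cs,cd=camera_params("scene"),camera_params("side")
for n,a,b,z in(("bore",(184,345),(309,129),.115),("catch",(154,432),None,.012),("punch",(410,200),(283,371),.06),("stub",(332,234),(323,270),.068),("fat",(373,213),(304,315),.068)):
    print(n,onz(a,cs,z), onz(b,cd,z) if b else'', tri([a,b],[cs,cd]) if b else '')
for p in((181,302),(126,342),(242,349),(186,397)):print('bolt',onz(p,cs,.118))
for p in((279,118),(337,117),(342,135),(274,136)):print('bolt side',onz(p,cd,.118))
s=cv2.imread('pics/scene0.png');d=cv2.imread('pics/side0.png')
a=cv2.resize(s[280:480,60:280],None,fx=2.7,fy=2.7,interpolation=2);cv2.imwrite('pics/c1.png',a)
a=cv2.resize(s[140:290,285:455],None,fx=3.5,fy=3.5,interpolation=2);cv2.imwrite('pics/c2.png',a)
a=cv2.resize(d[95:225,250:370],None,fx=4.5,fy=4.5,interpolation=2);cv2.imwrite('pics/c3.png',a)
print(R.from_quat(get_state()['eef_rot']).as_matrix())
E
```

```text
bore [ 0.5779 -0.1149  0.115 ] [ 0.5721 -0.1115  0.115 ] [ 0.5739 -0.1145  0.1123]
catch [ 0.5853 -0.1821  0.012 ]  
punch [0.5463 0.3592 0.06  ] [0.5386 0.3614 0.06  ] [0.5415 0.3613 0.0576]
stub [0.5219 0.1889 0.068 ] [0.5115 0.1975 0.068 ] [0.5143 0.1934 0.0623]
fat [0.5317 0.2766 0.068 ] [0.5258 0.2818 0.068 ] [0.5275 0.2797 0.0647]
bolt [ 0.5218 -0.0819  0.118 ]
bolt [ 0.5302 -0.1616  0.118 ]
bolt [ 0.6308 -0.0713  0.118 ]
bolt [ 0.6386 -0.1518  0.118 ]
bolt side [ 0.6307 -0.139   0.118 ]
bolt side [ 0.5269 -0.16    0.118 ]
bolt side [ 0.5123 -0.0931  0.118 ]
bolt side [ 0.6273 -0.0711  0.118 ]
[[ 0.      0.4455  0.8953]
 [ 0.0001  0.8953 -0.4455]
 [-1.      0.0001 -0.    ]]
```

View pics/c1.png

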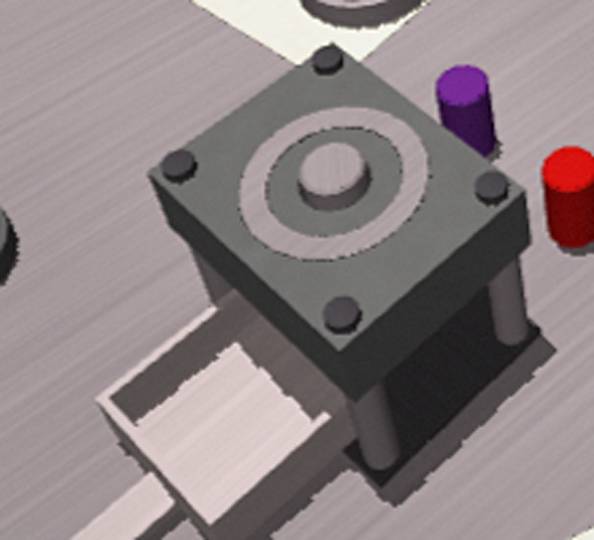

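View pics/c2.png

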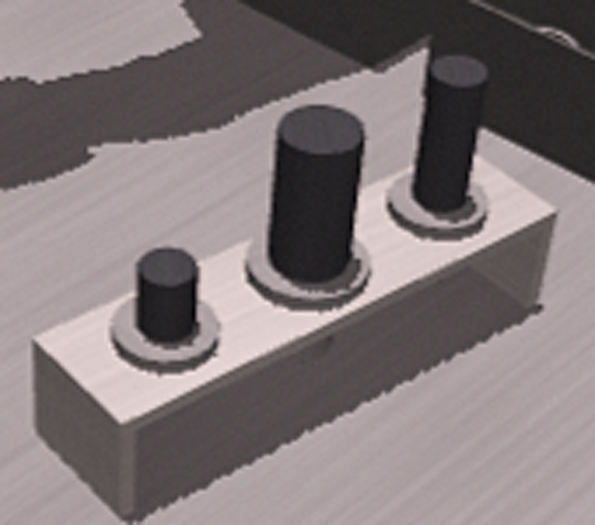

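View pics/c3.png

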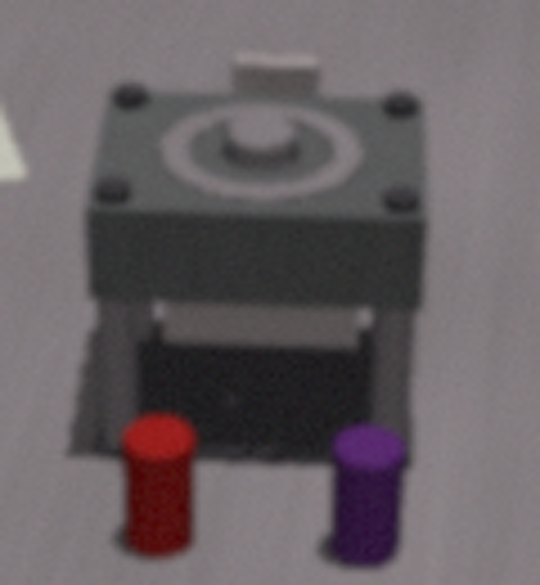

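```bash
python3 - <<'E'
from h import *
np.set_printoptions(precision=4,suppress=True)
cs,cd=camera_params("scene"),camera_params("side")
for p in((303.5,107.5),(321,107.5)):print('tabtop side',onz(p,cd,.06))
c=camera_params("wrist");s=get_state()
T=R.from_quat(s['eef_rot']);C=R.from_quat(c['orientation'])
print('cam in tool',T.inv().apply(c['position']-s['tool_pos']),(T.inv()*C).as_matrix())
print('centre on z=.06',onz((320,200),c,.06))
for p in((425,280),(328,322)):print(p,onz(p,c,.06))
# desired tool rot
b=np.array([.5755,-.114]);a=np.radians(5.4);ex=np.array([np.cos(a),np.sin(a)]);ey=np.array([-ex[1],ex[0]])
for n,X in(("tabhome",b-.13*ey),):print(n,X)
# tool-frame deltas
M=T.as_matrix()
def d(X):return M.T@(np.array(X)-s['tool_pos'])*100
print('to above rack',d([.53,.25,.27]),d([.60,-.10,.27]),d([.6,-.36,.2]))
E
```

```text
tabtop side [ 0.6095 -0.3106  0.06  ]
tabtop side [ 0.5725 -0.3167  0.06  ]
cam in tool [-0.1565 -0.0001 -0.0754] [[ 0.     -0.2935  0.956 ]
 [ 1.     -0.     -0.0001]
 [ 0.      0.956   0.2935]]
centre on z=.06 [0.2702 0.565  0.06  ]
(425, 280) [0.3867 0.6215 0.06  ]
(328, 322) [0.3861 0.5166 0.06  ]
tabhome [ 0.5877 -0.2434]
to above rack [ -4.208  -16.5076  36.3106] [ -4.2106 -44.7234  58.1707] [  2.7873 -68.001   69.7544]
```

apply_moves --pt "-4 -4 5" --pt "-4.2 -8 10" --pt "-4.2 -12 15" --pt "-4.2 -16 20" --pt "-4.2 -19 24" --pt "-4.2 -22 28" --pt "-4.2 -25 32" --pt "-4.2 -28 36" --pt "-4.2 -31 39.5" --pt "-4.2 -34 43" --yaw '[0.12, 0.24, 0.36, 0.48, 0.6, 0.72, 0.84, 0.96, 1.01, 1.01]' --gripper '[100, 100, 100, 100, 100, 100, 100, 100, 100, 100]'

```text
clock: 1.88
tool_pos: [0.4543, 0.1882, 0.2694]
eef_rot: [0.475, 0.524, -0.475, 0.524]
contact_force: [0.7, 0.5, 0.8]
opening: 0.999
```

apply_moves --pt "0 1.3 3.8" --pt "0 2.6 7.6" --pt "0 4 11.4" --pt "0 5.4 15.2" --pt "0 6.8 19" --pt "0 8.2 23" --pt "0 9.5 26" --pt "0 9.9 27.9" --pt "0 9.9 27.9" --yaw '[0, 0, 0, 0, 0, 0, 0, 0, 0]' --gripper '[100, 100, 100, 100, 100, 100, 100, 100, 100]'

```text
clock: 2.63
tool_pos: [0.5809, -0.0865, 0.2694]
eef_rot: [0.477, 0.52, -0.478, 0.523]
contact_force: [0.2, -0.3, 0.0]
opening: 1.001
```

```bash
python3 - <<'E'
from h import *
import cv2
np.set_printoptions(precision=4,suppress=True)
s=get_state();c=camera_params("wrist");im=snapshot("wrist");cv2.imwrite("pics/w1.png",im[...,::-1])
print(s['clock'],s['tool_pos'],np.abs(s['qd']).max(),s['contact_force'])
for t in("bore","catch"):
    for d in spot_point(t,"wrist"):print(t,d['score'],d['pixel'],onz(d['pixel'],c,{'bore':.115,'catch':.012}[t]))
for d in silhouettes("pin","wrist"):
    m=d['mask'];ys,xs=np.nonzero(m);print(d['score'],d['bbox'],onz((xs.mean(),ys.mean()),c,.125))
E
```

```text
2.6333 [ 0.5809 -0.0865  0.2694] 0.06125077398350939 [ 0.1572 -0.28    0.0343]
bore 0.65 [310.6, 246.3] [ 0.5771 -0.1175  0.115 ]
0.79 [328.6, 109.2, 33.5, 29.8] [ 0.5957 -0.0094  0.125 ]
0.59 [252.6, 112.1, 29.1, 22.5] [ 0.534  -0.0138  0.125 ]
```

View pics/w1.png

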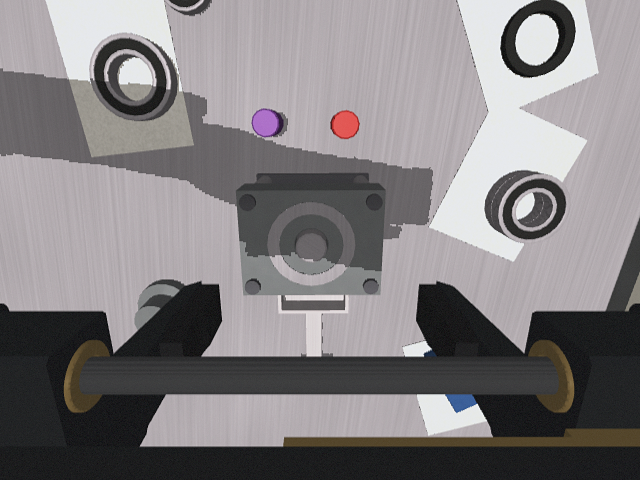

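```bash
python3 - <<'E'
from h import *
import cv2
np.set_printoptions(precision=4,suppress=True)
c=camera_params("wrist")
B=np.array([onz(p,c,.118)[:2] for p in((247,202),(374,202),(370.5,286),(253,286))]);print(B,B.mean(0))
v=B[1]-B[0]+B[2]-B[3];print(np.degrees(np.arctan2(v[1],v[0])));w=B[0]-B[3]+B[1]-B[2];print(np.degrees(np.arctan2(-w[0],w[1])))
print('ring',onz((311.5,243.5),c,.115),'pintop',onz((311.5,246),c,.125))
print('tray rim front outer',onz((277,312),c,.04),onz((349,312),c,.04),'tab bar',onz((315,340),c,.012))
M=R.from_quat(get_state()['eef_rot']).as_matrix();print(M)
im=cv2.imread('pics/w1.png');cv2.imwrite('pics/w1c.png',cv2.resize(im[160:360,220:420],None,fx=3,fy=3))
E
```

```text
[[ 0.5173 -0.0721]
 [ 0.6266 -0.0612]
 [ 0.6348 -0.1401]
 [ 0.5261 -0.1509]] [ 0.5762 -0.1061]
5.699235027345107
6.167145276965481
ring [ 0.5764 -0.1052  0.115 ] pintop [ 0.5765 -0.1042  0.125 ]
tray rim front outer [ 0.5444 -0.2195  0.04  ] [ 0.6298 -0.211   0.04  ] tab bar [ 0.5947 -0.2712  0.012 ]
[[ 0.0003  0.9951  0.0994]
 [ 0.0018  0.0994 -0.995 ]
 [-1.      0.0005 -0.0018]]
```

View pics/w1c.png

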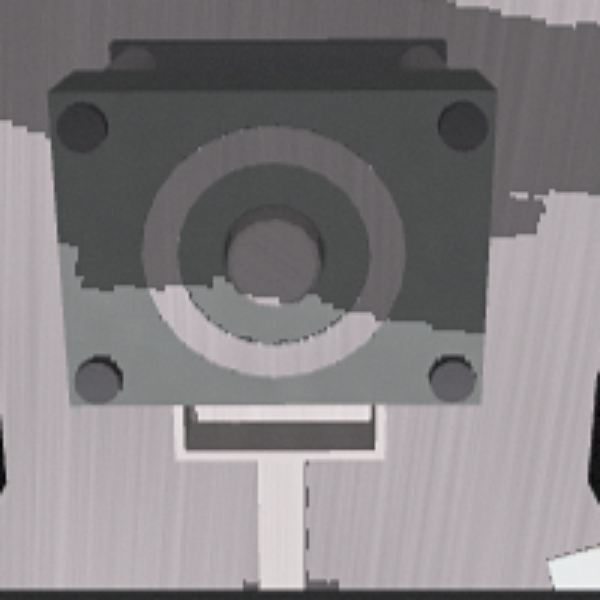

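```bash
python3 - <<'E'
from h import *
import cv2
np.set_printoptions(precision=4,suppress=True)
s=get_state();c=camera_params("wrist");im=snapshot("wrist");cv2.imwrite("pics/w2.png",im[...,::-1])
print(s['clock'],s['tool_pos'],np.abs(s['qd']).max(),s['contact_force'])
for d in spot_point("bore","wrist"):print(d['score'],d['pixel'],onz(d['pixel'],c,.115))
cv2.imwrite('pics/w2c.png',cv2.resize(im[140:360,220:420,::-1],None,fx=2.7,fy=2.7))
E
```

```text
2.8333 [ 0.5796 -0.0778  0.2693] 0.014411103205268531 [-0.0467  0.4963 -0.6213]
0.77 [311.7, 251.5] [ 0.5773 -0.1128  0.115 ]
```

View pics/w2c.png

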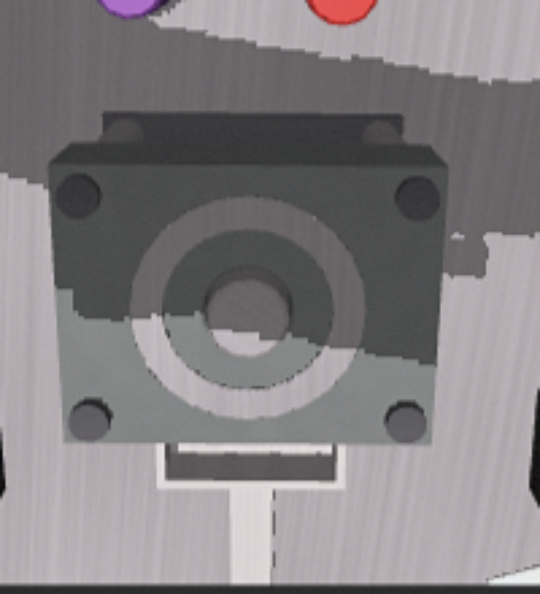

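```bash
python3 - <<'E'
from h import *
np.set_printoptions(precision=4,suppress=True)
c=camera_params("wrist")
u=lambda p:np.array(p)/2.7+[220,140]
B=np.array([onz(u(p),c,.119)[:2] for p in((78,195),(417,197),(405,419),(90,417))]);print(B,B.mean(0))
v=B[1]-B[0]+B[2]-B[3];print(np.degrees(np.arctan2(v[1],v[0])));w=B[0]-B[3]+B[1]-B[2];print(np.degrees(np.arctan2(-w[0],w[1])))
print('ring',onz(u((247.5,307)),c,.115),'pintop',onz(u((250,315.5)),c,.125))
print('rim outer',onz(u((157,489)),c,.04),onz(u((345,489)),c,.04))
M=R.from_quat(get_state()['eef_rot']).as_matrix();print(get_state()['tool_pos'],M)
E
```

```text
[[ 0.5196 -0.0808]
 [ 0.6284 -0.0705]
 [ 0.6357 -0.149 ]
 [ 0.5272 -0.1591]] [ 0.5777 -0.1149]
5.355573339818686
5.418360940592556
ring [ 0.5776 -0.1149  0.115 ] pintop [ 0.5785 -0.1142  0.125 ]
rim outer [ 0.5468 -0.2317  0.04  ] [ 0.6302 -0.2233  0.04  ]
[ 0.5797 -0.0777  0.2695] [[ 0.0006  0.995   0.1   ]
 [ 0.0014  0.1    -0.995 ]
 [-1.      0.0008 -0.0014]]
```

apply_moves --pt "1 -0.2 4" --pt "2 -0.4 8" --pt "3 -0.6 12" --pt "4 -0.7 16" --pt "5 -0.7 20" --pt "6 -0.7 24" --pt "9 -0.7 27.2" --pt "13 -0.7 27.5" --pt "17 -0.7 27.5" --pt "20 -0.7 27.5" --yaw '[0, 0, 0, 0, 0, 0, 0, 0, 0, 0]' --gripper '[0, 0, 0, 0, 0, 0, 0, 0, 0, 0]' --force 20

```text
clock: 3.77
tool_pos: [0.5992, -0.3505, 0.0659]
eef_rot: [0.475, 0.526, -0.474, 0.523]
contact_force: [-0.3, 0.5, -0.2]
opening: 0.266
```

```bash
python3 - <<'E'
from h import *
import cv2
s=get_state();print(s['clock'],s['tool_pos'],s['contact_force'],s['opening'])
im=snapshot("scene");im2=snapshot("side")
cv2.imwrite('pics/s3.png',cv2.hconcat([cv2.resize(im[180:480,0:300,::-1],(400,400)),cv2.resize(im2[20:220,220:420,::-1],(400,400))]))
E
```

```text
3.7667 [ 0.59918539 -0.3505027   0.06590977] [-0.28567987  0.53596136 -0.22293101] 0.2661517060962601
```

View pics/s3.png

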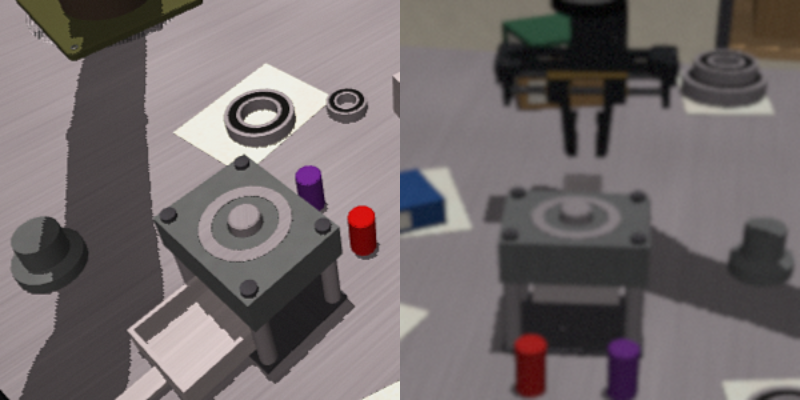

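apply_moves --pt "1.6 0 0.2" --pt "3.2 0 0.2" --pt "3.2 0 0" --pt "3.2 0 -1" --pt "3.2 0 -2" --yaw '[0, 0, 0, 0, 0]' --gripper '[0, 0, 0, 0, 0]'

```text
clock: 4.28
tool_pos: [0.5958, -0.3278, 0.034]
eef_rot: [0.474, 0.528, -0.474, 0.522]
contact_force: [0.7, -3.0, -0.1]
opening: 0.01
```

apply_moves --pt "0 0 -1.2" --pt "0 0 -2.2" --pt "0 0 -3.2" --pt "0 0 -4.2" --pt "0 0 -5.2" --pt "0 0 -5.9" --pt "0 0 -6.3" --pt "0 0 -6.5" --yaw '[0, 0, 0, 0, 0, 0, 0, 0]' --gripper '[0, 0, 0, 0, 0, 0, 0, 0]'

```text
clock: 4.95
tool_pos: [0.5894, -0.2619, 0.0343]
eef_rot: [0.474, 0.528, -0.473, 0.522]
contact_force: [1.4, -1.3, 0.0]
opening: 0.005
```

apply_moves --pt "0 0 -0.2" --pt "0 0 -0.4" --pt "0 0 -0.6" --pt "0 0 -0.8" --pt "0 0 -0.8" --yaw '[0, 0, 0, 0, 0]' --gripper '[0, 0, 0, 0, 0]'

```text
clock: 5.37
tool_pos: [0.5893, -0.2606, 0.0345]
eef_rot: [0.473, 0.524, -0.476, 0.524]
contact_force: [3.1, -11.5, -4.1]
opening: 0.005
```

apply_moves --pt "0 0 -0.6" --pt "0 0 -1.0" --pt "0 0 -1.0" --yaw '[0, 0, 0]' --gripper '[0, 0, 0]'

```text
clock: 5.62
tool_pos: [0.5892, -0.2608, 0.0348]
eef_rot: [0.473, 0.518, -0.48, 0.527]
contact_force: [4.6, -15.7, -7.0]
opening: 0.004
```

```bash
python3 - <<'E'
from h import *
import cv2
s=get_state();print(s['clock'],s['tool_pos'],s['contact_force'],s['opening'])
im=snapshot("scene");im2=snapshot("side")
cv2.imwrite('pics/s4.png',cv2.hconcat([cv2.resize(im[230:480,30:280,::-1],(400,400)),cv2.resize(im2[80:240,230:390,::-1],(400,400))]))
print(spot_point("catch","side"),spot_point("catch","scene"))
E
```

```text
5.6167 [ 0.58922169 -0.26079149  0.03481841] [  4.5860405  -15.72009412  -6.9560608 ] 0.0036018161991001924
[] [{'pixel': [184.2, 354.6], 'score': 0.35}]
```

View pics/s4.png

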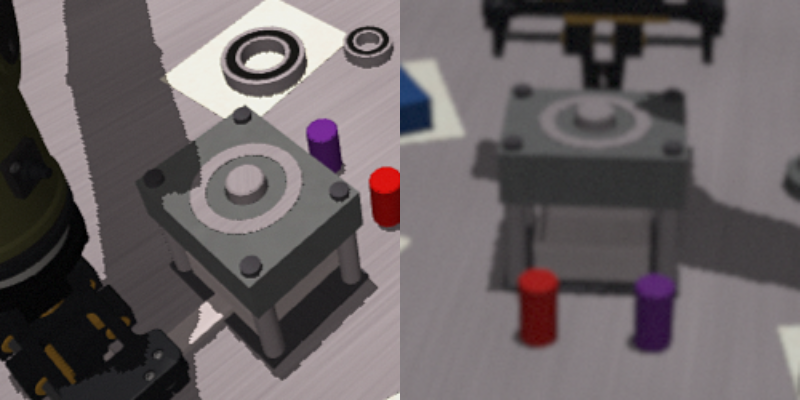

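apply_moves --pt "0 0 1" --pt "-1 0 2" --pt "-5 0 2.4" --pt "-9 0 2.4" --pt "-13 0 2.4" --pt "-17 0 1" --pt "-21 0.1 -3" --pt "-23.5 0.2 -7" --pt "-23.5 0.3 -11" --pt "-23.5 0.4 -15" --yaw '[0, 0, 0, 0, 0, 0, 0, 0, 0, 0]' --gripper '[0, 0, 0, 0, 0, 0, 0, 0, 0, 0]'

```text
clock: 6.65
tool_pos: [0.5798, -0.1214, 0.269]
eef_rot: [0.474, 0.517, -0.479, 0.527]
contact_force: [1.2, 0.5, -0.4]
opening: 0.005
```

apply_moves --pt "0 0.1 -4" --pt "0 0.1 -8" --pt "0 0.2 -12" --pt "0 0.2 -16" --pt "0 0.3 -20" --pt "0 0.3 -24" --pt "0 0.4 -28" --pt "0 0.4 -32" --pt "0 0.5 -36" --pt "0 0.5 -40" --yaw '[0, 0, 0, 0, 0, 0, 0, 0, 0, 0]' --gripper '[0, 0, 0, 0, 20, 40, 60, 80, 100, 100]'

```text
clock: 7.48
tool_pos: [0.5472, 0.2789, 0.2623]
eef_rot: [0.473, 0.517, -0.48, 0.527]
contact_force: [0.7, 0.4, -1.0]
opening: 0.434
```

apply_moves --pt "0 0 -4" --pt "0 0 -7" --pt "0 0 -8" --pt "0 0 -8" --pt "0 0 -8" --yaw '[0, 0, 0, 0, 0]' --gripper '[100, 100, 100, 100, 100]'

```text
clock: 7.9
tool_pos: [0.5397, 0.3571, 0.2603]
eef_rot: [0.473, 0.517, -0.481, 0.527]
contact_force: [-0.8, -0.3, -0.1]
opening: 0.813
```

```bash
python3 - <<'E'
from h import *
import cv2
np.set_printoptions(precision=4,suppress=True)
s=get_state();c=camera_params("wrist");im=snapshot("wrist");cv2.imwrite("pics/w5.png",im[...,::-1])
print(s['clock'],s['tool_pos'],np.abs(s['qd']).max(),s['opening'],s['eef_rot'])
for d in spot_point("punch","wrist"):print(d['score'],d['pixel'],onz(d['pixel'],c,.06))
for d in silhouettes("punch","wrist"):print(d['score'],d['bbox'])
E
```

```text
7.9 [0.5397 0.3571 0.2603] 0.03500271408900811 0.8130245489132458 [ 0.4725  0.5172 -0.4811  0.527 ]
0.67 [320.5, 192.2] [0.5414 0.3649 0.06  ]
0.66 [295.4, 171.6, 51.6, 59.5]
```

View pics/w5.png

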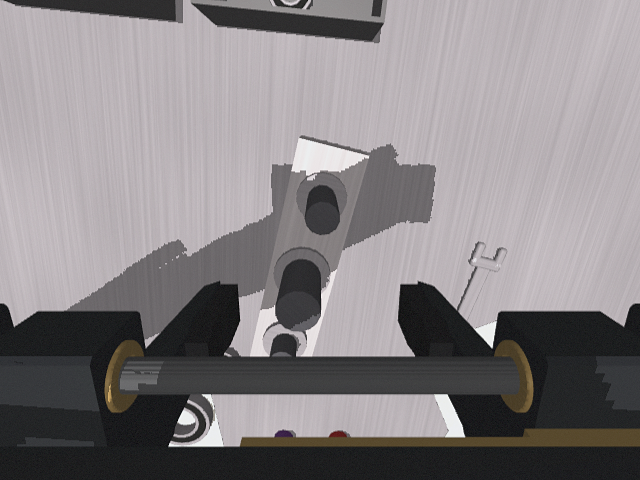

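```bash
python3 - <<'E'
from h import *
import cv2
im=cv2.imread('pics/w5.png');cv2.imwrite('pics/w5c.png',cv2.resize(im[130:370,230:410],None,fx=2.5,fy=2.5,interpolation=2))
E
```

```text
(no output)
```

View pics/w5c.png

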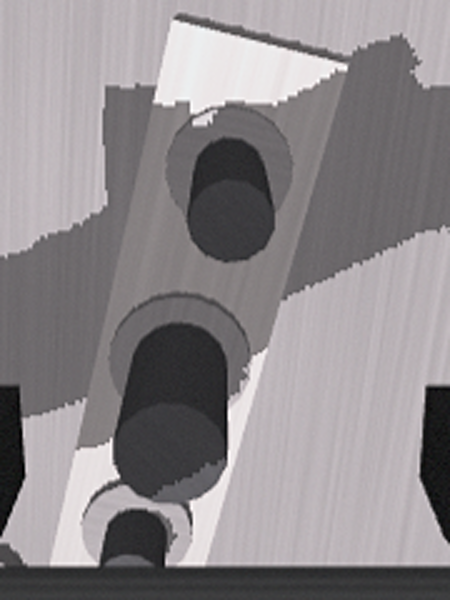

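```bash
python3 - <<'E'
from h import *
np.set_printoptions(precision=4,suppress=True)
c=camera_params("wrist");s=get_state();print(s['tool_pos'])
P=onz((322.4,217.6),c,.143);print(P,onz((322,195.5),c,.068))
M=R.from_quat(s['eef_rot']).as_matrix();print(M)
print(M.T@(np.array([P[0],P[1],.117])-s['tool_pos'])*100)
E
```

```text
[0.5409 0.3554 0.2611]
[0.5442 0.3596 0.143 ] [0.5445 0.3616 0.068 ]
[[ 0.0033  0.9962  0.0868]
 [-0.018   0.0869 -0.9961]
 [-0.9998  0.0018  0.0182]]
[14.4014  0.3393 -0.6593]
```

apply_moves --pt "2 0.3 -0.7" --pt "5 0.3 -0.75" --pt "8 0.3 -0.75" --pt "11 0.3 -0.75" --pt "13.5 0.3 -0.75" --pt "15 0.3 -0.75" --pt "15.1 0.3 -0.75" --pt "15.1 0.3 -0.75" --yaw '[0, 0, 0, 0, 0, 0, 0, 0]' --gripper '[100, 100, 100, 100, 100, 100, 100, 100]'

```text
clock: 8.72
tool_pos: [0.5441, 0.3584, 0.1097]
eef_rot: [0.474, 0.515, -0.483, 0.526]
contact_force: [0.9, -0.1, -0.7]
opening: 1.002
```

```bash
python3 - <<'E'
from h import *
import cv2
s=get_state();print(s['clock'],s['tool_pos'],s['contact_force'],s['opening'])
im=snapshot("scene");im2=snapshot("side")
cv2.imwrite('pics/s6.png',cv2.hconcat([cv2.resize(im[90:290,280:480,::-1],(400,400)),cv2.resize(im2[240:440,190:390,::-1],(400,400))]))
E
```

```text
8.7167 [0.54407983 0.35839545 0.10969535] [ 0.9259672  -0.07956192 -0.72921057] 1.0018596461184786
```

View pics/s6.png

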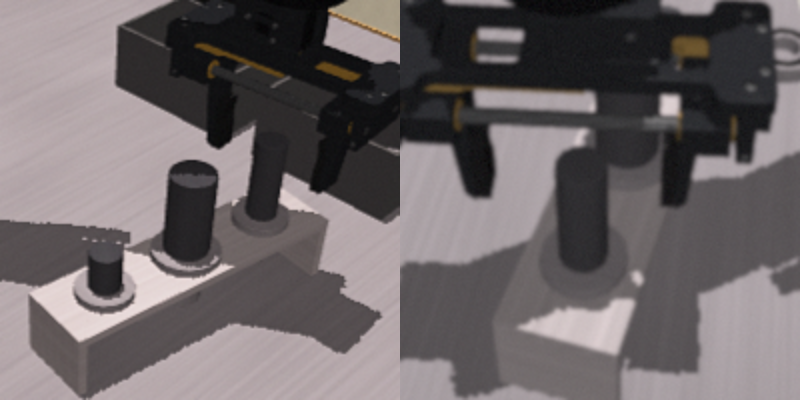

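apply_moves --pt "0 0 0" --pt "0 0 0" --pt "0 0 0" --pt "0 0 0" --pt "0 0 0" --pt "0 0 0" --pt "0 0 0" --pt "0 0 0" --pt "0 0 0" --pt "0 0 0" --yaw '[0, 0, 0, 0, 0, 0, 0, 0, 0, 0]' --gripper '[0, 0, 0, 0, 0, 0, 0, 0, 0, 0]' --force 50

```text
clock: 9.65
tool_pos: [0.5443, 0.3599, 0.1113]
eef_rot: [0.475, 0.516, -0.482, 0.526]
contact_force: [-2.1, -0.3, 1.4]
opening: 0.307
```

apply_moves --pt "-1 0 0.02" --pt "-2 0 0.03" --pt "-3 0 0.05" --pt "-4 0 0.07" --pt "-5 0 0.09" --pt "-6.5 0 0.11" --pt "-9 0 0.15" --pt "-11.5 0 0.2" --pt "-13.5 0 0.23" --pt "-14.5 0 0.25" --yaw '[0, 0, 0, 0, 0, 0, 0, 0, 0, 0]' --gripper '[0, 0, 0, 0, 0, 0, 0, 0, 0, 0]'

```text
clock: 10.48
tool_pos: [0.5453, 0.3606, 0.2603]
eef_rot: [0.477, 0.515, -0.48, 0.527]
contact_force: [0.5, 0.0, -2.9]
opening: 0.302
```

```bash
python3 - <<'E'
from h import *
import cv2
np.set_printoptions(precision=4,suppress=True)
s=get_state();c=camera_params("wrist");im0=snapshot("wrist");print(s['clock'],s['tool_pos'],s['contact_force'],s['opening']);print(R.from_quat(s['eef_rot']).as_matrix())
im=snapshot("scene");im2=snapshot("side")
cv2.imwrite('pics/s7.png',cv2.hconcat([cv2.resize(im[60:290,280:510,::-1],(400,400)),cv2.resize(im2[200:440,190:430,::-1],(400,400))]))
cv2.imwrite('pics/w7.png',im0[...,::-1])
E
```

```text
10.4833 [0.5453 0.3606 0.2603] [ 0.4889  0.0273 -2.8795] 0.3020707592489264
[[ 0.0086  0.9963  0.0852]
 [-0.0143  0.0853 -0.9963]
 [-0.9999  0.0074  0.0149]]
```

View pics/s7.png

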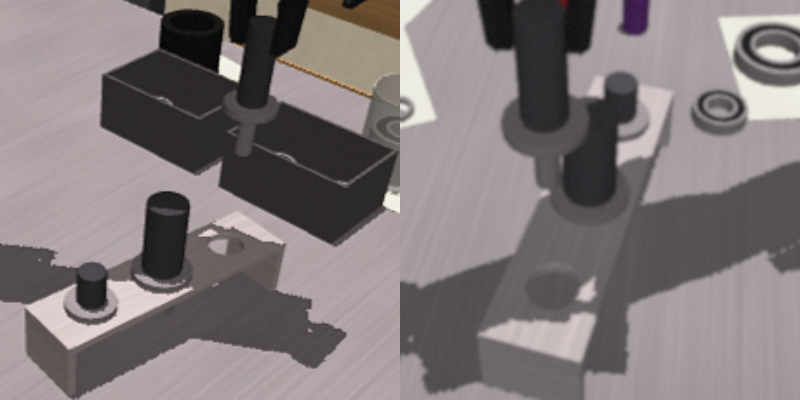

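View pics/w7.png

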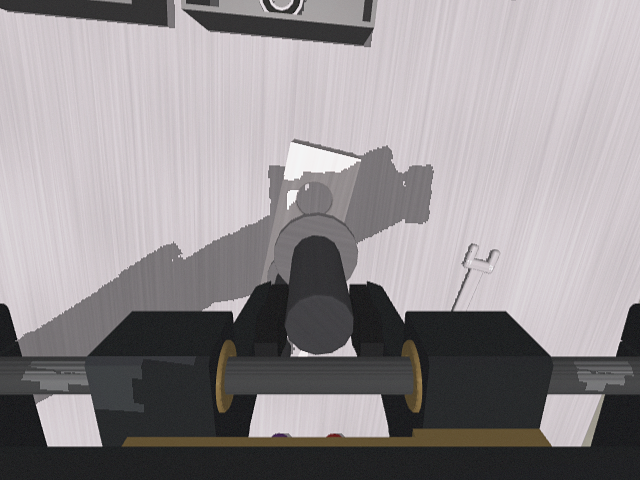

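```bash
python3 - <<'E'
from h import *
import cv2
np.set_printoptions(precision=4,suppress=True)
s=get_state();print(s['tool_pos'])
im0=snapshot("scene");im=cv2.imread('pics/w7.png')
W,S,D=[camera_params(n) for n in("wrist","scene","side")]
top=onz((319.5,325),W,.292);print('top',top)
# tilt fit: click collar ellipse via candidate overlays
def circ(ctr,ax,r):
    ax=ax/np.linalg.norm(ax);u=np.cross(ax,[1,0,0]);u/=np.linalg.norm(u);v=np.cross(ax,u);t=np.linspace(0,2*np.pi,60)
    return ctr+r*(np.outer(np.cos(t),u)+np.outer(np.sin(t),v))
out=[]
import itertools
im2=snapshot("side")
out=[]
ax=np.array([0,0,1.])
for img,c,roi in((im,W,(200,250,240,240)),(im0[...,::-1].copy(),S,(380,50,120,120)),(im2[...,::-1].copy(),D,(200,180,150,150))):
    k=4;x0,y0,w,h=roi;g=cv2.resize(img[y0:y0+h,x0:x0+w],(420,420));f=420/w
    for zz,r in((.083,.014),(.008,.025),(0,.025),(-.045,.008)):
        P=top+ax*(zz-.083)
        q=(proj(circ(P,ax,r),c)-[x0,y0])*f
        cv2.polylines(g,[q.astype(np.int32)],True,(0,255,0),1)
    out.append(g)
cv2.imwrite('pics/ov7.png',cv2.resize(cv2.hconcat(out),None,fx=.634,fy=.634*1))
cv2.imwrite('pics/ov7a.png',cv2.hconcat(out[1:])[:, :800])
cv2.imwrite('pics/ov7b.png',out[0])
E
```

```text
[0.5441 0.36   0.2569]
top [0.5437 0.364  0.292 ]
```

View pics/ov7a.png

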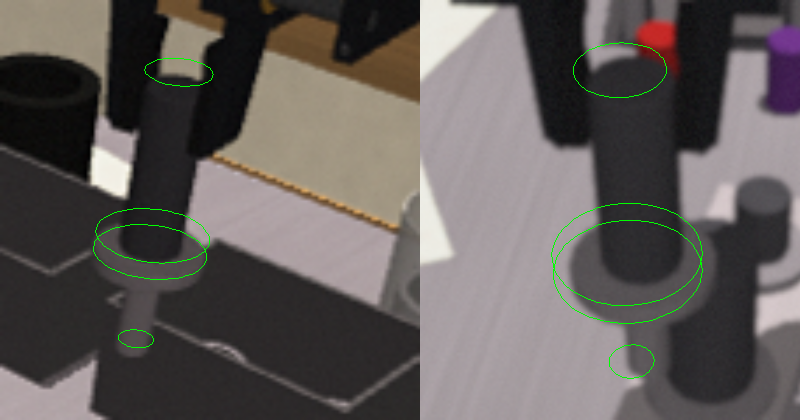

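View pics/ov7b.png

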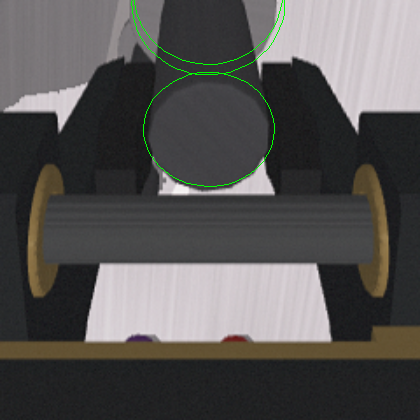

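apply_moves --pt "-1.5 0 0" --pt "-2 0 3" --pt "-2 -0.1 7" --pt "-2 -0.2 11" --pt "-2 -0.3 15" --pt "-2 -0.4 19" --pt "-2 -0.4 23" --pt "-2 -0.5 27" --pt "-2 -0.5 31" --pt "-2 -0.6 35" --yaw '[0, 0, 0, 0, 0, 0, 0, 0, 0, 0]' --gripper '[0, 0, 0, 0, 0, 0, 0, 0, 0, 0]'

```text
clock: 11.57
tool_pos: [0.5659, 0.0087, 0.2802]
eef_rot: [0.473, 0.517, -0.483, 0.525]
contact_force: [0.7, -0.2, -3.9]
opening: 0.301
```

apply_moves --pt "0 0 4" --pt "0 0.1 8" --pt "0 0.1 11" --pt "0 0.1 12.3" --pt "0 0.1 12.6" --pt "0 0.1 12.6" --pt "0 0.1 12.6" --yaw '[0, 0, 0, 0, 0, 0, 0]' --gripper '[0, 0, 0, 0, 0, 0, 0]'

```text
clock: 12.15
tool_pos: [0.5776, -0.1138, 0.2818]
eef_rot: [0.472, 0.518, -0.482, 0.525]
contact_force: [0.1, -0.2, -3.3]
opening: 0.304
```

```bash
python3 - <<'E'
from h import *
import cv2
np.set_printoptions(precision=4,suppress=True)
s=get_state();c=camera_params("wrist");im0=snapshot("wrist");print(s['clock'],s['tool_pos'],s['contact_force'],np.abs(s['qd']).max());print(R.from_quat(s['eef_rot']).as_matrix())
im=snapshot("scene");im2=snapshot("side")
cv2.imwrite('pics/s8.png',cv2.hconcat([cv2.resize(im[220:440,70:290,::-1],(400,400)),cv2.resize(im2[20:200,220:400,::-1],(400,400))]))
cv2.imwrite('pics/w8.png',im0[...,::-1])
print(spot_point("punch","scene"),spot_point("punch","side"))
E
```

```text
12.15 [ 0.5776 -0.1138  0.2818] [ 0.1386 -0.2492 -3.3242] 0.020816461729133616
[[-0.0029  0.996   0.0889]
 [-0.017   0.0888 -0.9959]
 [-0.9999 -0.0044  0.0167]]
[{'pixel': [170.5, 274.2], 'score': 0.61}] [{'pixel': [309.4, 68.1], 'score': 0.87}]
```

View pics/s8.png

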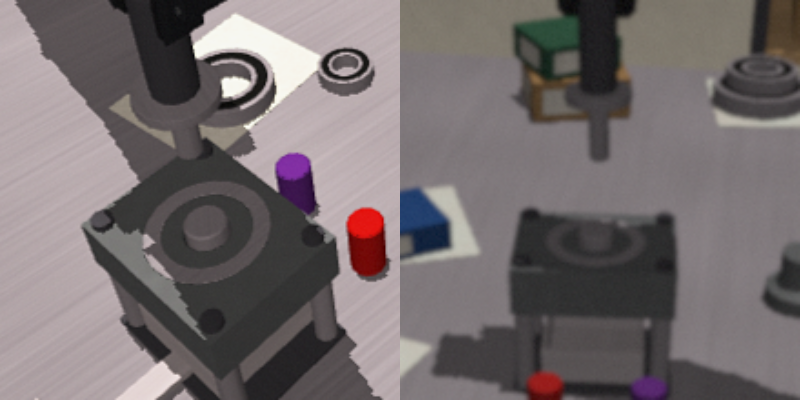

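View pics/w8.png

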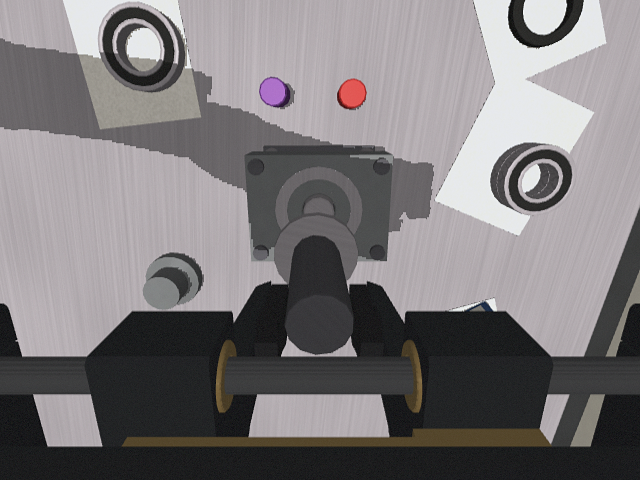

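```bash
python3 - <<'E'
from h import *
np.set_printoptions(precision=4,suppress=True)
S,D=camera_params("scene"),camera_params("side")
print(get_state()['tool_pos'])
print('origin',tri([(170.5,274.2),(309.4,68.1)],[S,D]))
a=(193/400*220+70,152/400*220+220);b=((598-400)*.45+220,156*.45+20)
print('nose tip',a,b,tri([a,b],[S,D]))
a=(204/400*220+70,220/400*220+220);b=((596-400)*.45+220,224*.45+20)
print('pin top',tri([a,b],[S,D]), onz(a,S,.125),onz(b,D,.125))
a=(208/400*220+70,231/400*220+220);b=((596-400)*.45+220,242*.45+20)
print('ring',tri([a,b],[S,D]), onz(a,S,.115),onz(b,D,.115))
E
```

```text
[ 0.5779 -0.1149  0.2826]
origin [ 0.5736 -0.1086  0.225 ]
nose tip (176.14999999999998, 303.6) (309.1, 90.2) [ 0.5751 -0.1121  0.1848]
pin top [ 0.5768 -0.1171  0.126 ] [ 0.5792 -0.1163  0.125 ] [ 0.5752 -0.1228  0.125 ]
ring [ 0.5758 -0.1156  0.1116] [ 0.5807 -0.1162  0.115 ] [ 0.5736 -0.1117  0.115 ]
```

apply_moves --pt "1.5 0.1 0.2" --pt "3 0.1 0.2" --pt "4 0.1 0.17" --pt "4.6 0.1 0.15" --pt "4.8 0.1 0.15" --pt "4.8 0.1 0.15" --yaw '[0, 0, 0, 0, 0, 0]' --gripper '[0, 0, 0, 0, 0, 0]'

```text
clock: 12.9
tool_pos: [0.5789, -0.117, 0.2343]
eef_rot: [0.472, 0.518, -0.483, 0.526]
contact_force: [-0.6, 0.0, -3.6]
opening: 0.299
```

```bash
python3 - <<'E'
from h import *
import cv2
np.set_printoptions(precision=4,suppress=True)
s=get_state();print(s['clock'],s['tool_pos'],s['contact_force'],s['opening']);print(R.from_quat(s['eef_rot']).as_matrix())
im=snapshot("scene");im2=snapshot("side")
cv2.imwrite('pics/s9.png',cv2.hconcat([cv2.resize(im[270:400,120:250,::-1],(400,400)),cv2.resize(im2[60:160,260:360,::-1],(400,400))]))
E
```

```text
12.9 [ 0.5789 -0.117   0.2343] [-0.5915  0.0474 -3.646 ] 0.2992598351421586
[[-0.0021  0.996   0.089 ]
 [-0.0186  0.0889 -0.9959]
 [-0.9998 -0.0038  0.0184]]
```

View pics/s9.png

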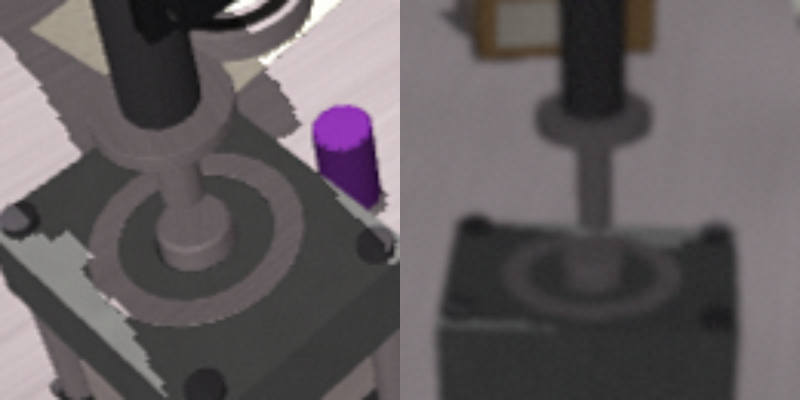

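```bash
python3 - <<'E'
from h import *
np.set_printoptions(precision=4,suppress=True)
S,D=camera_params("scene"),camera_params("side")
s=get_state();print(s['tool_pos'])
p=s['tool_pos']
k=400/130
for z in(.138,.134,.130,.125): 
    q=proj(np.array([p[0],p[1]+.001,z]),S);r=proj(np.array([p[0],p[1]+.001,z]),D);print(z,(q-[120,270])*k,(r-[260,60])*4+[400,0])
for nm,z,a,b in(('ring',.115,(197,240),(590,277)),('pintop',.125,(195,218),(592,250))):
    a=np.array(a)/k+[120,270];b=(np.array(b)-[400,0])/4+[260,60];print(nm,tri([a,b],[S,D]),onz(a,S,z),onz(b,D,z))
a=np.array((188,206))/k+[120,270];b=(np.array((595,225))-[400,0])/4+[260,60];print('nose',tri([a,b],[S,D]))
E
```

```text
[ 0.5795 -0.1173  0.2352]
0.138 [185.9052 196.8407] [581.546  221.9859]
0.134 [187.7265 203.6706] [581.46   230.4023]
0.13 [189.5312 210.4386] [581.3745 238.7719]
0.125 [191.7642 218.8126] [581.2683 249.1687]
ring [ 0.5767 -0.1163  0.1108] [ 0.5815 -0.1173  0.115 ] [ 0.5746 -0.1102  0.115 ]
pintop [ 0.5765 -0.1153  0.1239] [ 0.58   -0.1152  0.125 ] [ 0.5747 -0.1163  0.125 ]
nose [ 0.5765 -0.1175  0.1341]
```

apply_moves --pt "0.4 0 -0.15" --pt "0.8 0 -0.16" --pt "1.2 0 -0.17" --pt "1.6 0 -0.18" --pt "2.0 0 -0.18" --pt "2.4 0 -0.19" --pt "2.8 0 -0.2" --pt "3.2 0 -0.21" --pt "3.6 0 -0.21" --pt "4.0 0 -0.22" --yaw '[0, 0, 0, 0, 0, 0, 0, 0, 0, 0]' --gripper '[0, 0, 0, 0, 0, 0, 0, 0, 0, 0]' --force 60

```text
clock: 13.83
tool_pos: [0.5797, -0.1161, 0.1951]
eef_rot: [0.472, 0.517, -0.482, 0.526]
contact_force: [0.5, -0.8, 4.6]
opening: 0.303
```

```bash
python3 - <<'E'
from h import *
import cv2
np.set_printoptions(precision=4,suppress=True)
s=get_state();print(s['clock'],s['tool_pos'],s['contact_force'],s['opening']);print(R.from_quat(s['eef_rot']).as_matrix())
im=snapshot("scene");im2=snapshot("side")
cv2.imwrite('pics/s10.png',cv2.hconcat([cv2.resize(im[270:400,120:250,::-1],(400,400)),cv2.resize(im2[60:160,260:360,::-1],(400,400))]))
E
```

```text
13.8333 [ 0.5797 -0.1161  0.1951] [ 0.4902 -0.7989  4.636 ] 0.3033434492926056
[[ 0.0008  0.9961  0.0885]
 [-0.0193  0.0885 -0.9959]
 [-0.9998 -0.0009  0.0193]]
```

View pics/s10.png

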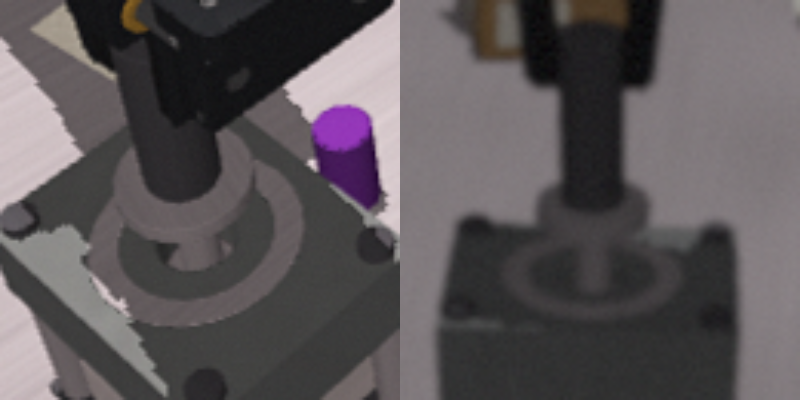

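apply_moves --pt "0.5 0 -0.01" --pt "0.9 0 -0.02" --pt "1.3 0 -0.03" --pt "1.7 0 -0.03" --pt "2.1 0 -0.04" --pt "2.4 0 -0.05" --pt "2.7 0 -0.05" --pt "2.9 0 -0.06" --pt "3.1 0 -0.06" --pt "3.2 0 -0.06" --yaw '[0, 0, 0, 0, 0, 0, 0, 0, 0, 0]' --gripper '[0, 0, 0, 0, 0, 0, 0, 0, 0, 0]'

```text
clock: 14.77
tool_pos: [0.5778, -0.1161, 0.166]
eef_rot: [0.472, 0.517, -0.483, 0.525]
contact_force: [-13.0, 3.2, 37.8]
opening: 0.302
```

```bash
python3 - <<'E'
from h import *
import cv2
np.set_printoptions(precision=4,suppress=True)
s=get_state();print(s['clock'],s['tool_pos'],s['contact_force'],s['opening']);print(R.from_quat(s['eef_rot']).as_matrix())
im=snapshot("scene");im2=snapshot("side")
cv2.imwrite('pics/s11.png',cv2.hconcat([cv2.resize(im[270:470,80:280,::-1],(400,400)),cv2.resize(im2[80:220,240:380,::-1],(400,400))]))
E
```

```text
14.7667 [ 0.5778 -0.1161  0.166 ] [-13.0012   3.1759  37.8371] 0.3022571181023431
[[-0.002   0.9961  0.0876]
 [-0.0187  0.0876 -0.996 ]
 [-0.9998 -0.0036  0.0185]]
```

View pics/s11.png

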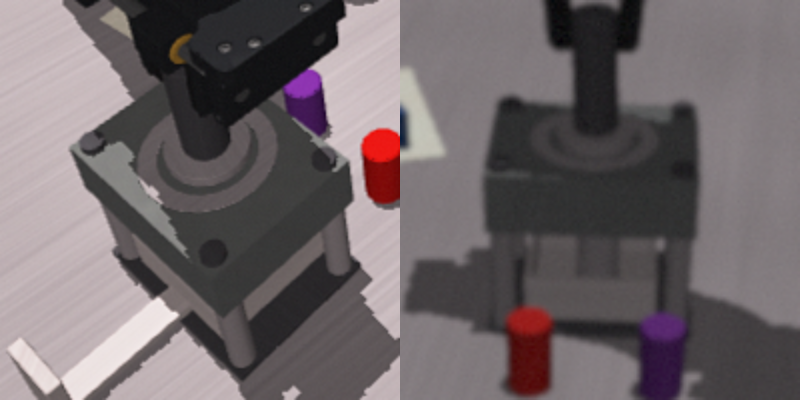

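apply_moves --pt "0 0 0" --pt "0 0 0" --pt "0 0 0" --pt "0 0 0" --pt "0 0 0" --pt "0 0 0" --yaw '[0, 0, 0, 0, 0, 0]' --gripper '[0, 0, 50, 70, 70, 70]'

```text
clock: 15.37
tool_pos: [0.5781, -0.1161, 0.1659]
eef_rot: [0.472, 0.517, -0.483, 0.526]
contact_force: [0.1, 0.1, 0.0]
opening: 0.584
```

```bash
python3 - <<'E'
from h import *
import cv2
s=get_state();print(s['clock'],s['tool_pos'],s['contact_force'],s['opening'])
im=snapshot("scene");im2=snapshot("side")
cv2.imwrite('pics/s12.png',cv2.hconcat([cv2.resize(im[270:470,80:280,::-1],(400,400)),cv2.resize(im2[120:200,270:350,::-1],(400,400))]))
print([(d['score'],d['pixel']) for d in spot_point("pin","side")])
E
```

```text
15.3667 [ 0.57806675 -0.11607073  0.16586935] [0.13720693 0.0810344  0.02060583] 0.583612854079406
[(0.81, [287.7, 204.6]), (0.6, [309.0, 166.3])]
```

View pics/s12.png

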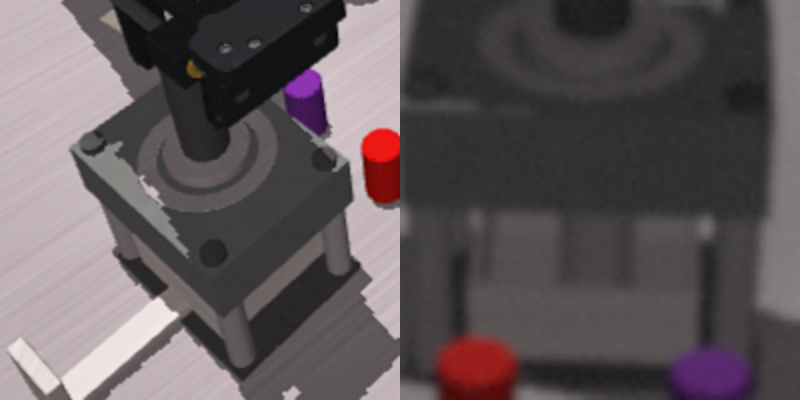

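apply_moves --pt "0 0 0" --pt "0 0 0" --pt "-1 0 0.02" --pt "-3 0 0.06" --pt "-6 0 0.11" --pt "-9 0 0.17" --pt "-13 0 0.25" --pt "-15 0 0.3" --pt "-15 0 -3" --pt "-15 0 -7" --yaw '[0, 0, 0, 0, 0, 0, 0, 0, 0, 0]' --gripper '[95, 95, 95, 95, 95, 95, 95, 95, 95, 95]'

```text
clock: 16.35
tool_pos: [0.5731, -0.0472, 0.3176]
eef_rot: [0.475, 0.513, -0.484, 0.526]
contact_force: [0.7, 1.8, -0.5]
opening: 0.951
```

apply_moves --pt "0 0 -4" --pt "0 0 -8" --pt "0 0 -8" --pt "0 0 -8" --yaw '[0, 0, 0, 0]' --gripper '[95, 95, 95, 95]'

```text
clock: 16.68
tool_pos: [0.5664, 0.036, 0.3166]
eef_rot: [0.474, 0.515, -0.482, 0.527]
contact_force: [-0.0, -0.4, 0.7]
opening: 0.949
```

```bash
python3 - <<'E'
from h import *
import cv2
np.set_printoptions(precision=3,suppress=True)
s=get_state();print(s['clock'],s['tool_pos'],s['contact_force'],s['opening'])
im=snapshot("scene");im2=snapshot("side");w=snapshot("wrist")
cv2.imwrite('pics/s13.png',cv2.hconcat([cv2.resize(im[270:470,80:280,::-1],(400,400)),cv2.resize(im2[80:200,250:370,::-1],(400,400))]))
cv2.imwrite('pics/w13.png',w[...,::-1])
print([(d['score'],d['pixel']) for d in spot_point("pin","side")],[(d['score'],d['pixel']) for d in spot_point("punch","side")],[(d['score'],d['pixel']) for d in spot_point("punch","scene")])
S,D=camera_params("scene"),camera_params("side")
for z in(.037,.045,.062,.075,.115):print(z,proj(np.array([.5755,-.115,z]),D),proj(np.array([.5755,-.115,z]),S))
k=np.array([.045,0,0])
print('carrier bottom edge y+',proj(np.array([.5755-.0047,-.115+.0498,.075]),D),'tray rim +y (home)',proj(np.array([.5755-.004,-.115+.042,.037]),D))
E
```

```text
16.6833 [0.566 0.036 0.317] [-0.027 -0.426  0.685] 0.9489877171341782
[(0.92, [285.9, 200.7]), (0.9, [330.5, 206.9]), (0.57, [311.3, 165.4])] [(0.89, [307.9, 129.6])] [(0.97, [184.7, 346.9])]
0.037 [306.881 165.788] [192.942 381.847]
0.045 [306.93  162.085] [191.976 378.229]
0.062 [307.034 154.085] [189.867 370.338]
0.075 [307.116 147.844] [188.203 364.112]
0.115 [307.376 127.94 ] [182.783 343.825]
carrier bottom edge y+ [305.974 162.151] tray rim +y (home) [305.961 178.093]
```

View pics/s13.png

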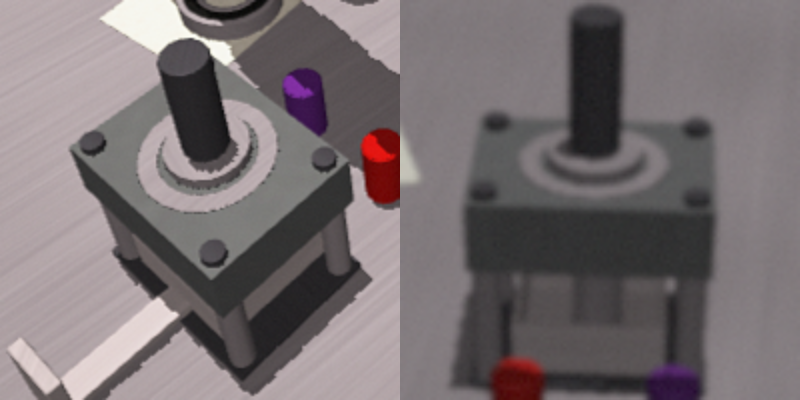

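View pics/w13.png

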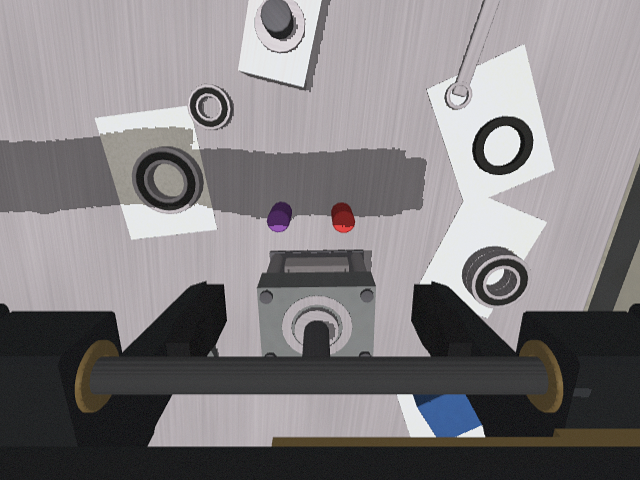

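```bash
python3 - <<'E'
from h import *
import cv2
im=snapshot("scene");im2=snapshot("side")
S,D=camera_params("scene"),camera_params("side")
t=np.linspace(0,2*np.pi,60);out=[]
for img,c,roi,xy in((im,S,(140,275,90,90),(.5785,-.116)),(im2,D,(270,75,80,80),(.5745,-.1135))):
    x0,y0,w,h=roi;g=cv2.resize(img[y0:y0+h,x0:x0+w,::-1],(400,400),interpolation=2);o=g.copy()
    for z,r in((.198,.014),(.123,.025),(.115,.025)):
        P=np.c_[xy[0]+r*np.cos(t),xy[1]+r*np.sin(t),0*t+z];cv2.polylines(o,[((proj(P,c)-[x0,y0])*400/w).astype(np.int32)],True,(0,255,0),1)
    out.append(cv2.vconcat([cv2.resize(g,(400,300)),cv2.resize(o,(400,300))]))
cv2.imwrite('pics/s14.png',cv2.hconcat(out))
E
```

```text
(no output)
```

View pics/s14.png

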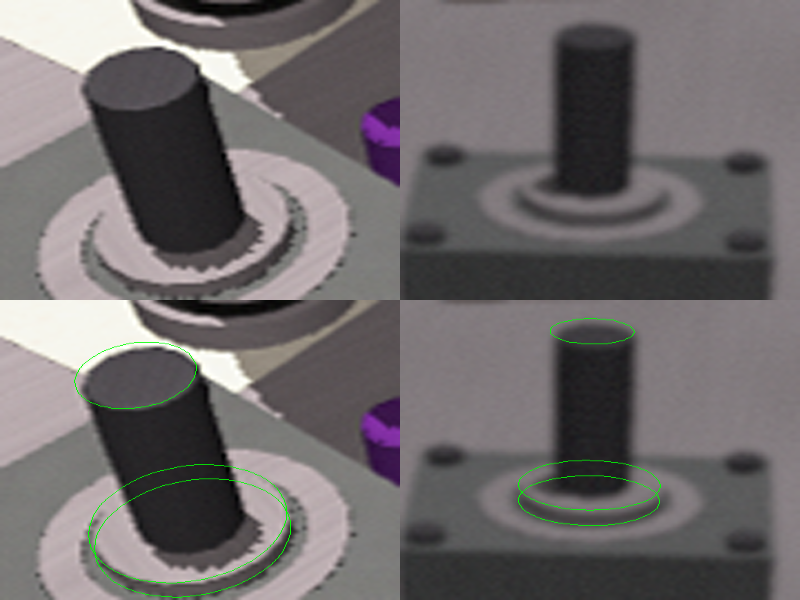

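```bash
python3 -c "
from plant import *
print(get_state()['clock'],get_state()['contact_force']);print(finish_job())"
```

```text
17.0833 [-0.40010044 -0.07428373 -0.38041031]
the job is handed in; nothing more can be done
None
```

I handed the job in at 17.1 s of the 48 s allowed. The tray is home, the pin is in it, and the slim long punch stands in the bore with its collar flat on the carrier.

- **Tray:** I pushed the tab in with the closed fingers until it hit its stop. The force rose to 16 N with no more movement, about where the tab should stand when home. My last side picture still shows the tray under the block.
- **Punch:** I took the slim long one from the end of the rack's row (scene pixel 410, 200), not the fat one or the stub. I drove the pin down with its nose at about 8 N. The contact force reached 38 N as the collar seated.
- **Last checks:** The collar's height worked out at 0.1147 m, against the carrier top at 0.115 m. A drawn outline of an upright punch matched both the scene and side pictures. The network's weakest pin detection (score 0.57, side pixel 311, 165) fell where the pin would be standing in the tray, with the arm well clear.
- **Disagreements:**
  - The side camera differed from the scene and wrist cameras by 3–6 mm, mostly in x, which stayed within the bore's clearance.
  - The tool picked up about 1° of tilt during the tray push, which I allowed for.
  - The pin in the tray could be seen only in the blurred side view. The collar seating backs this up, because the nose then reaches below the carrier's underside.

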